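# Feed a card terminal down the lane and start the station

## Task

Push the card terminal that lies in front of the guide-rail lane straight down between the two rails until its leading end rests against the end stop, sliding it flat on the bed all the way and never letting it, or the robot, touch either rail; it starts a little off line and crooked, so nudge it square first. Then, only once it is home, press the round start button on the box beyond the stop fully down with a fingertip and let it go. Do not pick anything up or tip the terminal, and leave the small parts lying around undisturbed.

Things in the scene. Friction and masses are not known exactly. Their poses are not given: they have to be found in the camera images.
- lane: Fixed feed lane: grey bed 140 mm wide (x), y +220 to -215 mm, top at z = 4 mm; a bare apron before the mouth, then two guide rails from y = 0 (mouth) to -190 mm, inner faces at x = -50 and +50 mm. Origin mid-mouth on the bench top; -y is the direction of travel, to the robot's right; x points away from the robot.
- rail_near: Guide rail on the robot's side of the lane, 10 mm wide, 190 mm long, its top 24 mm above the bench (20 mm above the bed). Same origin and axes as the lane.
- rail_far: Guide rail on the far side of the lane, same size. Same origin and axes as the lane.
- end_stop: Upright aluminium plate with a rubber pad across the end of the lane, 84 mm wide, its top 34 mm above the bench; the pad's face that the terminal meets is at lane y = -190 mm. Same origin and axes as the lane.
- terminal: White keypad card terminal, 146 long (x) x 76 wide (y) x 28 mm, 0.2 kg, loose, face up on the apron, screen end (+x) toward the lane. Origin: centre of its underside. Sides stand out farthest 12 to 25 mm up (73 mm from centre at the ends, 38 at the sides), 2 mm less lower down. Starts up to 15 mm off the centre line and 0.18 rad crooked; home: origin at lane y = -117 mm. Slides with dry friction.
- control_box: Fixed grey box, 70 x 56 mm and 30 mm tall, on the bench beyond the end stop; it carries the start button. Origin at the centre of its underside.
- start_button_top (a point): Centre of the top of the start button, a white round spring push button 28 mm across in a black housing on the control box; pressed straight down.
- start_button (a joint): Travel of the start button in m: 0 up, 0.006 fully down (about 5 N); it springs back.
- battery: Loose flat battery pack, 36 x 56 x 11 mm, beside the apron on the robot's side; leave alone. Origin at the centre of its underside.
- usb_stick: Loose black USB stick, 17 x 52 x 8 mm, beside the near rail; leave alone. Origin at the centre of its underside.
- connector: Loose grey pin connector, 11 x 34 x 14 mm, beside the near rail by the mouth; leave alone. Origin at the centre of its underside.
- spare_knob: Loose black knob, 24 mm across, 16 mm tall, beside the far rail near the mouth; leave alone. Origin at the centre of its underside.
- date_stamp: Loose hand stamp, 25 x 42 x 65 mm, upright on the robot's side of the control box; leave alone. Origin at the centre of its underside.
Mind the look-alikes: they are no part of the job. Leave any blue or brown look-alike of the terminal alone.

How it is judged:
By the outcome, as a careful person would: the job done as asked, in the order asked, and still so for the second after the job is handed in, with the robot touching nothing.
It also fails if it takes over 72 s, if anything falls off the work surface, if the arm or the gripper's body presses on something with over 40 N, if the wrist force passes 120 N, or if a joint passes its speed limit or range.

## Robot

A 6-joint arm with a two-finger parallel gripper is mounted at the origin on a cart in front of the work surface, level with it; the furniture and walls round the work are solid. World frame = base frame: x ahead of the robot, y to its left, z up, the work surface at z = 0. Lengths are in m, angles in rad, forces in N, time in s.
With the tool pointing down it reaches from about 0.25 to 0.775 m from the base axis. Payload 4 kg.
Tool frame: the origin (TCP) lies on the centre line of the jaws, within the pads' length; the fingertips stand 19 mm ahead of it and the grasp point (between the pads) is the TCP; y points along the fingers, z is the direction in which the jaws open and shut, and the axes are right-handed (so a half turn about y gives the same grasp; the last joint's range is limited). The gripper opens to 85 mm and grips with 20 to 120 N. Pads are 22 mm wide; open, the fingers measure 114 mm over their backs; the gripper's body (76 mm by 85 mm) begins 54 mm behind the grasp point. The pads swing forward as they close: fully open they stand 13 mm farther back than shut.
Start: joints at [-1.424, 0.087, 1.371, -0, 1.684, -0.103], TCP at [0.136, -0.533, 0.25] pointing down, gripper open.
Joint ranges: [-3.1, 3.1], [-0.76, 2.03], [0.27, 2.55], [-1.08, 4.22], [0.17, 2.65], [-2.57, 2.57]. Speed limits (rad/s): [2.79, 2.79, 3.14, 3.14, 3.14, 3.14].

## Interface

Orientations are given as [roll, pitch, yaw] about the fixed x, y, z axes, in that order (R = Rz(yaw) Ry(pitch) Rx(roll)).
In Python, from station import * gives the robot as it stands.
- The arm moves only by the tool arm_command, never from a script. Its argument "increments" is a list of rows, each a list of 7 numbers: the opening, from 0 (shut) to 1 (fully open), then the shift along the world's x, y, z in mm, then the turn, a rotation vector about the world's x, y, z in degrees. A call has 1 to 10 rows; each row shifts and turns the pose as measured when the row begins; what a row does not reach is not made up. A row lasts 1/10 s, in which the tool goes at most 50 mm and 8.59 degrees, less where a joint would pass 70% of its speed; a pose out of reach is approached as far as the arm can. A call with a gripper value outside its range is refused whole. The fingers move at their own pace and stop on an object; "newtons" is the grip in N (left out, the last holds). Time passes only in rows, so rows that do not move let the fingers close. It gives the time, the measured TCP pose, the force and the opening at its end, in the units of the state.
- observe(): the state, without advancing time (a new reading comes with each control period).
- capture(name): name is "scene" or "side" or "wrist"; returns the picture (384x512x3 uint8, blue, green, red); there is no depth.
- camera_params(name): a dict with "fx", "fy", "cx", "cy" (pixels), "dist_coeffs" ([k1, k2, p1, p2, k3] as OpenCV has them; the pictures are not rectified), "rvec" (rotation vector, rad) and "tvec" (3), from world to camera coordinates, as OpenCV has them; the wrist camera has in their place "T_tool_cam" (4x4, takes a point from camera to tool coordinates, whose origin is the TCP and whose axes are the tool frame's). Camera axes: x right, y down, z forward; pixel columns grow to the right and rows downward; lengths in m; the calibration is good to about 2 mm. A picture is of the moment at which its call begins: read the wrist's pose just before it. camera_params takes no time and is no camera call.
- finish_job(): hands the job in, once; it reports no verdict.
The state is a dict: "clock": time; "q": joint angles; "joint_velocities": joint speeds; "joint_torque": joint torques, N m; "ee_pos": TCP position; "orientation": TCP orientation; "force": force on the tool from outside, world axes, zero at the start; "ft_torque": the same for the moment, N m; "finger_gap": finger opening in m.
Only numpy, scipy, OpenCV 4.12 (cv2) and the standard library are available. Lean on these libraries where they do the work, as an engineer would, in place of code of your own. Each camera call takes 0.05 s, during which the arm holds its last target.

## Working session

There is one attempt and no reset: what is moved stays moved. The work goes in short steps, Python scripts to look and compute and a tool call to move; the robot and the scene stay as the last step left them, time stands still between calls to the robot, and variables do not carry over. Pictures are saved under pics/ and viewed, and the job is handed in when it is done.

Besides the shell and the picture viewer there is one more tool, called after "Call:" by a JSON object that holds its "name" and its "arguments". arm_command: Moves the arm, as the interface text tells. Its arguments: {"type":"object","properties":{"increments":{"type":"array"},"newtons":{"type":"number"}},"required":["increments"]}

```bash
mkdir -p pics; ls; python3 - <<'E'
from station import *
import cv2
s=observe();print(s)
for n in ["scene","side","wrist"]:
    im=capture(n);cv2.imwrite(f"pics/{n}0.png",im);print(n,camera_params(n))
E
```

```text
pics
{'clock': 0.0, 'q': array([-1.42409834e+00,  8.79541397e-02,  1.37231925e+00,  1.81373267e-05,
        1.68361516e+00, -1.03094495e-01]), 'joint_velocities': array([-1.28478141e-03, -2.29386508e-03, -1.43694176e-03,  1.32073142e-03,
       -1.83998053e-05,  1.17790430e-03]), 'joint_torque': array([-1.23467158e-03, -3.51862872e+01, -3.13275790e+01, -3.14842318e-04,
        1.06171228e-02, -1.31312203e-05]), 'ee_pos': array([ 0.13589475, -0.53245086,  0.24910659]), 'orientation': array([-1.57307818e+00,  2.54206225e-04, -2.89179844e+00]), 'force': array([-0.10825342,  0.10254226,  0.14713703]), 'ft_torque': array([ 0.03391806, -0.0167901 , -0.002565  ]), 'finger_gap': 0.08551217695884253}
scene {'fx': 444.43635611652, 'fy': 444.43635611652, 'cx': 251.24779178037946, 'cy': 195.11630640848858, 'dist_coeffs': array([0.009711, 0.      , 0.      , 0.      , 0.      ]), 'rvec': array([ 0.86688921, -2.5101274 ,  1.1255351 ]), 'tvec': array([0.45887335, 0.27315612, 1.19336734])}
side {'fx': 392.03695909066676, 'fy': 392.03695909066676, 'cx': 254.4618185594527, 'cy': 193.95430854917527, 'dist_coeffs': array([-0.12237221,  0.        ,  0.        ,  0.        ,  0.        ]), 'rvec': array([ 2.26918378, -0.4370354 ,  0.20590754]), 'tvec': array([-0.52804134,  0.19989789,  0.97312242])}
wrist {'fx': 265.6312013159617, 'fy': 265.6312013159617, 'cx': 254.06136473915052, 'cy': 192.1393443219919, 'dist_coeffs': array([-0.01708618,  0.        ,  0.        ,  0.        ,  0.        ]), 'T_tool_cam': array([[-1.23818352e-04,  9.63534198e-01,  2.67585192e-01,
        -6.69318158e-02],
       [-7.91073295e-04, -2.67585204e-01,  9.63533877e-01,
        -1.22752911e-01],
       [ 9.99999679e-01, -9.23763230e-05,  7.95358132e-04,
        -4.83270541e-04],
       [ 0.00000000e+00,  0.00000000e+00,  0.00000000e+00,
         1.00000000e+00]])}
```

View pics/scene0.png

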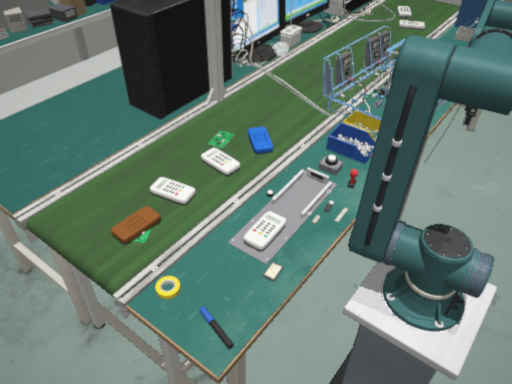

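View pics/side0.png

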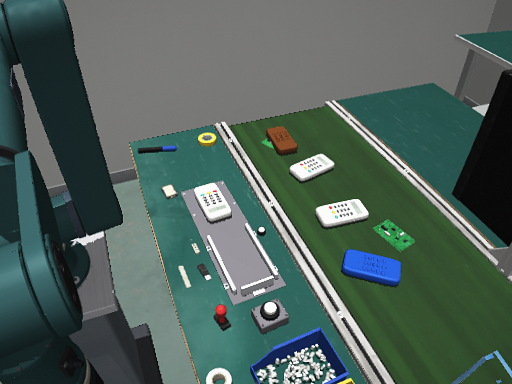

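View pics/wrist0.png

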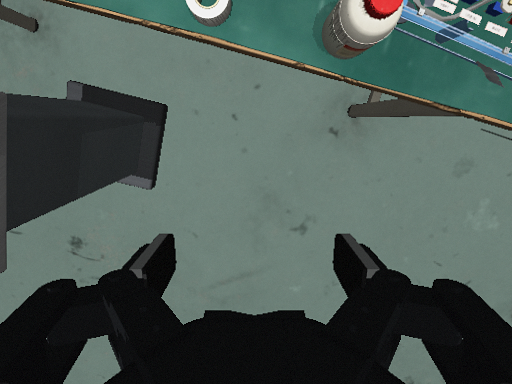

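The terminal is the white unit on the grey apron (scene 265,230; side 213,202). The look-alikes are white at scene (172,190) and (220,161), blue at (260,139) and brown at (136,225), all on the conveyor. I'll check the choice in close crops.

```bash
cat > h.py <<'E'
import numpy as np, cv2
from station import *
def ray(n,px,pose=None):
    c=camera_params(n);K=np.array([[c['fx'],0,c['cx']],[0,c['fy'],c['cy']],[0,0,1]])
    u=cv2.undistortPoints(np.array(px,float).reshape(-1,1,2),K,c['dist_coeffs']).reshape(-1,2)
    d=np.c_[u,np.ones(len(u))]
    if n!='wrist':
        R=cv2.Rodrigues(c['rvec'])[0];return -R.T@c['tvec'],d@R
    p,o=pose
    from scipy.spatial.transform import Rotation as Ro
    R=Ro.from_euler('xyz',o).as_matrix();T=c['T_tool_cam']
    return np.array(p)+R@T[:3,3], d@(R@T[:3,:3]).T
def plane(n,px,z,pose=None):
    o,d=ray(n,px,pose);return o+d*((z-o[2])/d[:,2])[:,None]
def proj(n,P,pose=None):
    c=camera_params(n);K=np.array([[c['fx'],0,c['cx']],[0,c['fy'],c['cy']],[0,0,1]])
    P=np.array(P,float).reshape(-1,3)
    if n!='wrist': rv,t=c['rvec'],c['tvec']
    else:
        from scipy.spatial.transform import Rotation as Ro
        T=np.eye(4);T[:3,:3]=Ro.from_euler('xyz',pose[1]).as_matrix();T[:3,3]=pose[0]
        M=np.linalg.inv(T@c['T_tool_cam']);rv=cv2.Rodrigues(M[:3,:3])[0];t=M[:3,3]
    return cv2.projectPoints(P,rv,t,K,c['dist_coeffs'])[0].reshape(-1,2)
E
python3 - <<'E'
import cv2
a=cv2.imread('pics/scene0.png')[145:285,220:370];cv2.imwrite('pics/sc_crop.png',cv2.resize(a,None,fx=4.2,fy=4.2,interpolation=2))
a=cv2.imread('pics/side0.png')[170:340,155:305];cv2.imwrite('pics/si_crop.png',cv2.resize(a,None,fx=3.5,fy=3.5,interpolation=2))
E
```

```text
(no output)
```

View pics/sc_crop.png

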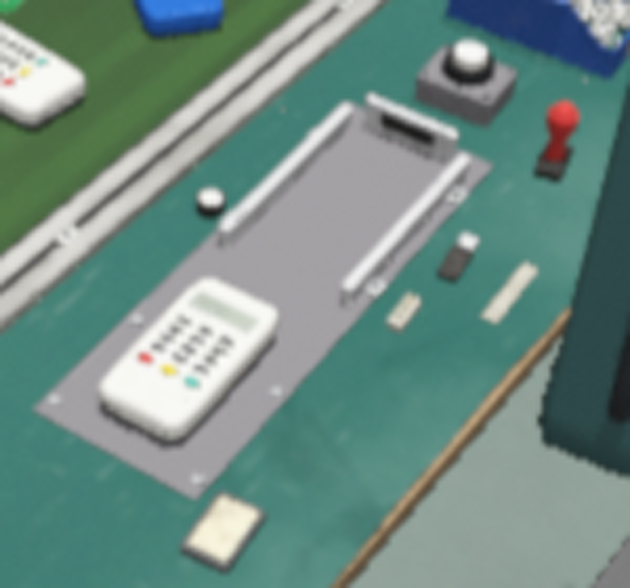

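View pics/si_crop.png

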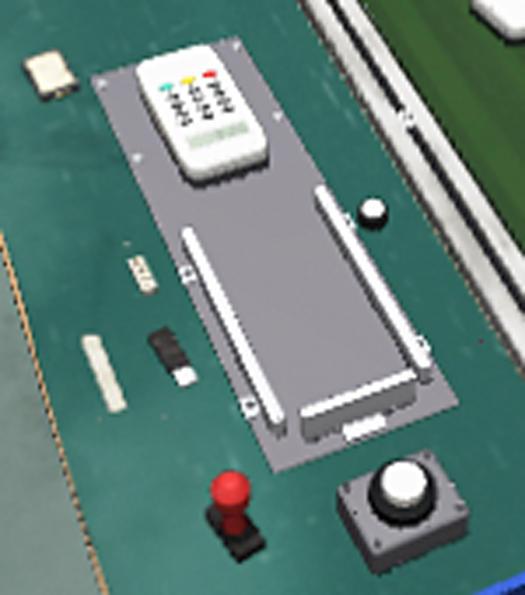

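The crops confirm it: a white terminal on the apron, screen end toward the rails. Next, coarse positions from both views.

```bash
python3 - <<'E'
from h import *
np.set_printoptions(precision=4,suppress=True)
sc=lambda p:np.array(p)/4.2+[220,145]
si=lambda p:np.array(p)/3.5+[155,170]
print('bed scene',plane('scene',sc([[38,408],[197,498],[492,165]]),.004))
print('bed side',plane('side',si([[93,78],[238,38],[458,404],[277,470]]),.004))
print('button sc/si',plane('scene',sc([[469,52]]),.05),plane('side',si([[405,480]]),.05))
# mask terminal
for n,(x0,y0,x1,y1) in dict(scene=(230,200,290,252),side=(190,178,235,225)).items():
    im=cv2.imread(f'pics/{n}0.png');h=cv2.cvtColor(im,cv2.COLOR_BGR2HSV)
    m=np.zeros(im.shape[:2],np.uint8);m[y0:y1,x0:x1]=(h[y0:y1,x0:x1,2]>185)*255
    c=max(cv2.findContours(m,0,2)[0],key=cv2.contourArea)
    h=cv2.convexHull(c).reshape(-1,2)
    P=plane(n,h,.03)[:,:2]
    r=cv2.minAreaRect((P*1000).astype(np.float32));print(n,r)
E
```

```text
bed scene [[ 0.5306  0.1734  0.004 ]
 [ 0.3932  0.1691  0.004 ]
 [ 0.4104 -0.2622  0.004 ]]
bed side [[ 0.3963  0.169   0.004 ]
 [ 0.5323  0.174   0.004 ]
 [ 0.5479 -0.2578  0.004 ]
 [ 0.4127 -0.2611  0.004 ]]
button sc/si [[ 0.4769 -0.3273  0.05  ]] [[ 0.4761 -0.3253  0.05  ]]
scene ((467.30816650390625, 79.48937225341797), (74.48274993896484, 146.27493286132812), 3.7275378704071045)
side ((465.66119384765625, 76.03687286376953), (71.79061889648438, 146.63894653320312), 2.9203295707702637)
```

Call:
{"name": "arm_command", "arguments": {"increments": [[1,26,35,4,0,0,7.8],[1,26,35,4,0,0,7.8],[1,26,35,4,0,0,7.8],[1,26,35,4,0,0,7.8],[1,26,35,4,0,0,7.8],[1,26,35,4,0,0,7.8],[1,26,35,4,0,0,7.8],[1,26,35,4,0,0,7.8],[1,26,35,4,0,0,7.8],[1,26,35,4,0,0,7.8]]}}

```text
clock: 1.15
ee_pos: [0.3982, -0.1706, 0.2842]
orientation: [-1.58, 0.002, -1.488]
force: [0.1, -0.2, -0.4]
finger_gap: 0.0852
```

Call:
{"name": "arm_command", "arguments": {"increments": [[1,35,45,0,0,0,-1.5],[1,35,45,0,0,0,-1],[1,0,0,0,0,0,0],[1,0,0,0,0,0,0]]}}

```text
clock: 1.55
ee_pos: [0.4613, -0.0856, 0.2836]
orientation: [-1.579, 0.003, -1.52]
force: [-0.5, 0.4, -0.6]
finger_gap: 0.0855
```

```bash
python3 - <<'E'
from h import *
s=observe();print(s['clock'],s['ee_pos'],s['orientation'],s['q'])
np.save('p1.npy',np.array([s['ee_pos'],s['orientation']]))
cv2.imwrite('pics/w1.png',capture('wrist'))
E
```

```text
1.55 [ 0.46129219 -0.08557129  0.2836027 ] [-1.57935151  0.00291933 -1.51980564] [-3.04197350e-01 -9.19600376e-02  1.48416595e+00 -2.42419785e-04
  1.75842314e+00 -3.55244667e-01]
```

View pics/w1.png

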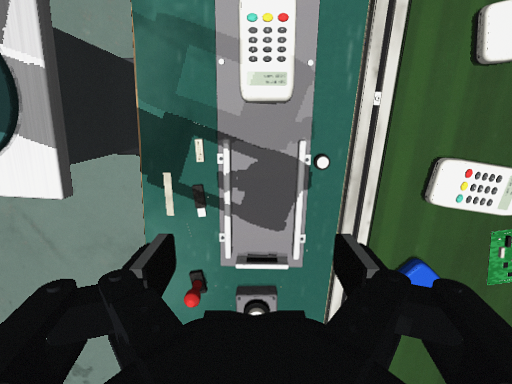

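```bash
python3 - <<'E'
import cv2
a=cv2.imread('pics/w1.png')
cv2.imwrite('pics/w1a.png',cv2.resize(a[0:150,200:350],None,fx=4,fy=4,interpolation=2))
cv2.imwrite('pics/w1b.png',cv2.resize(a[130:280,190:340],None,fx=4,fy=4,interpolation=2))
E
```

```text
(no output)
```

View pics/w1a.png

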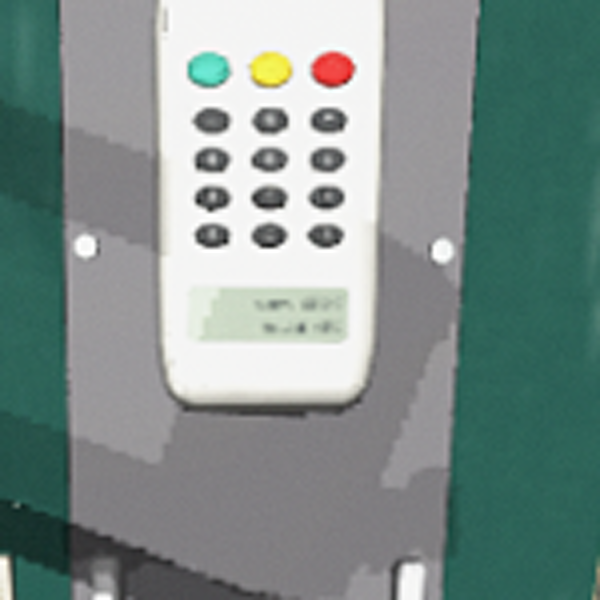

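View pics/w1b.png

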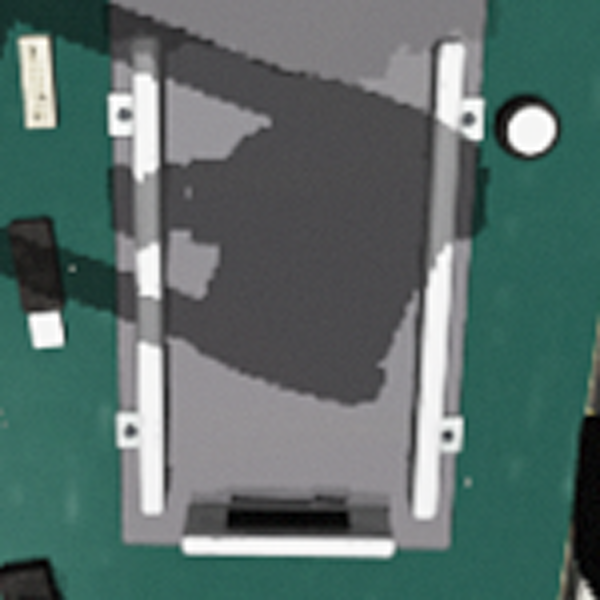

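```bash
python3 - <<'E'
from h import *
np.set_printoptions(precision=4,suppress=True)
p=np.load('p1.npy')
A=lambda l:np.array(l)/4+[200-.375,0-.375]
B=lambda l:np.array(l)/4+[190-.375,130-.375]
f=lambda px,z:plane('wrist',px,z,p)[:,:2]
print('bed L',f(A([[62,60],[70,380]]),.004),f(B([[108,100],[123,540]]),.004))
print('bed R',f(A([[478,20],[456,330]]),.004),f(B([[485,60],[450,545]]),.004))
print('rail L in',f(B([[158,60],[163,510]]),.024)); print('rail R in',f(B([[440,45],[415,515]]),.024))
print('rail L out',f(B([[133,60],[142,510]]),.024)); print('rail R out',f(B([[466,45],[437,515]]),.024))
print('rail ends',f(B([[147,40],[452,38],[152,515],[425,518]]),.024))
print('stop top',f(B([[183,545],[394,545]]),.034))
print('term L',f(A([[160,20],[163,300]]),.027),'R',f(A([[383,20],[378,280]]),.027),'end',f(A([[190,405],[350,405]]),.027))
im=cv2.imread('pics/w1.png')
# subpixel terminal edges
g=im.min(2).astype(float)
for nm,rng,sg in (('L',(228,250),1),('R',(285,305),-1)):
    pts=[]
    for r in range(4,80,4):
        d=sg*np.diff(g[r,rng[0]:rng[1]]); k=np.clip(d,0,None)
        k[d<0.5*d.max()]=0
        pts.append([(k*(np.arange(len(k))+.5)).sum()/k.sum()+rng[0],r])
    W=f(pts,.027); l=np.polyfit(W[:,1],W[:,0],1); print(nm,l,'yaw',-np.arctan(l[0]),'resid',np.std(W[:,0]-np.polyval(l,W[:,1])), W[[0,-1]])
pts=[]
for c in range(250,285,3):
    d=-np.diff(g[85:115,c]);k=np.clip(d,0,None);k[d<.5*d.max()]=0
    pts.append([c,(k*(np.arange(len(k))+.5)).sum()/k.sum()+85])
W=f(pts,.027);print('end',W[[0,3,6,9,-1]])
E
```

```text
bed L [[0.3956 0.1145]
 [0.4    0.0131]] [[ 0.4006 -0.073 ]
 [ 0.4095 -0.2599]]
bed R [[0.5332 0.133 ]
 [0.5361 0.0367]] [[ 0.5415 -0.0506]
 [ 0.5486 -0.2545]]
rail L in [[ 0.4211 -0.0551]
 [ 0.4277 -0.2334]]
rail R in [[ 0.5208 -0.0446]
 [ 0.5288 -0.23  ]]
rail L out [[ 0.4122 -0.0555]
 [ 0.4193 -0.2339]]
rail R out [[ 0.53   -0.0441]
 [ 0.5376 -0.2295]]
rail ends [[ 0.417  -0.0482]
 [ 0.5248 -0.0419]
 [ 0.4234 -0.2359]
 [ 0.5329 -0.2311]]
stop top [[ 0.4368 -0.2427]
 [ 0.5199 -0.2381]]
term L [[0.4297 0.1194]
 [0.4338 0.0379]] R [[0.4993 0.1229]
 [0.5043 0.0476]] end [[0.4442 0.0053]
 [0.4983 0.008 ]]
L [-0.0452  0.4346] yaw 0.0452126016257479 resid 0.0002939548080108987 [[0.4301 0.1201]
 [0.4333 0.0362]]
R [-0.0519  0.5056] yaw 0.051901086936436386 resid 0.0002029108370532473 [[0.4994 0.1236]
 [0.5035 0.0397]]
end [[0.4481 0.0059]
 [0.4602 0.0066]
 [0.4724 0.0072]
 [0.4846 0.0083]
 [0.4927 0.0087]]
```

The terminal is already near the line: about 1 mm off and 0.01 rad from the lane's yaw of 0.040. I'll go behind it with the fingers half shut and pointing square to the lane.

Call:
{"name": "arm_command", "arguments": {"increments": [[0.4,0,45,-25,0,-0.4,-0.6],[0.4,0,45,-25,0,0,0],[0.4,0,45,-25,0,0,0],[0.4,0,45,-25,0,0,0],[0.4,0,45,-25,0,0,0],[0.4,0,45,-25,0,0,0],[0.4,0,5,0,0,0,0],[0.4,0,0,0,0,0,0]], "newtons": 40}}

```text
clock: 2.4
ee_pos: [0.459, 0.177, 0.1326]
orientation: [-1.567, -0.005, -1.559]
force: [-0.2, 0.0, -0.4]
finger_gap: 0.034
```

```bash
python3 - <<'E'
from h import *
s=observe();print(s['clock'],s['ee_pos'],s['orientation'],s['finger_gap'])
np.save('p2.npy',np.array([s['ee_pos'],s['orientation']]))
w=capture('wrist');b=capture('side')
cv2.imwrite('pics/w2.png',w)
cv2.imwrite('pics/s2.png',cv2.resize(b[120:340,130:320],None,fx=2.7,fy=2.7,interpolation=2))
E
```

```text
2.4 [0.45901195 0.17696938 0.13256841] [-1.56716853 -0.00459524 -1.55866544] 0.03397975345638829
```

View pics/w2.png

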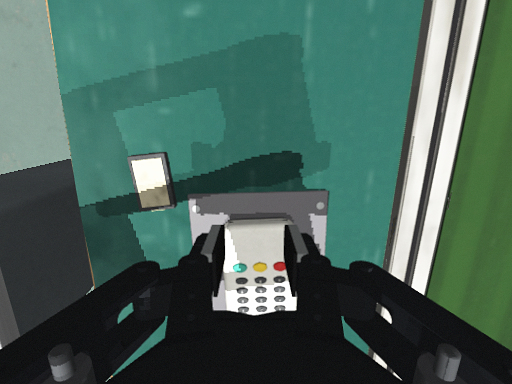

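View pics/s2.png

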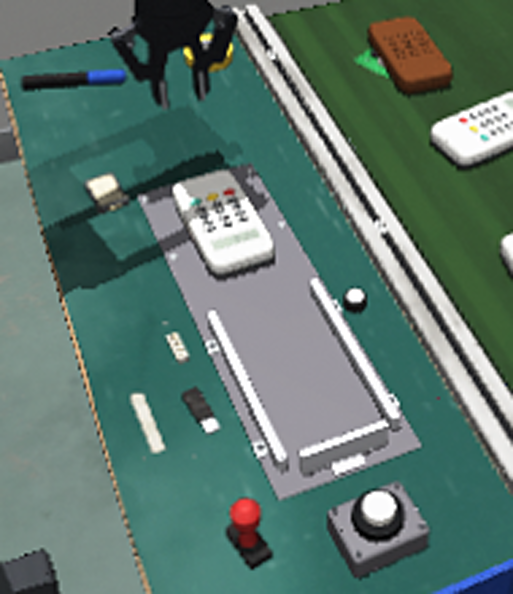

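```bash
python3 - <<'E'
from h import *
np.set_printoptions(precision=4,suppress=True)
p=np.load('p2.npy')
a=cv2.imread('pics/w2.png')
cv2.imwrite('pics/w2a.png',cv2.resize(a[170:320,180:340],None,fx=4,fy=4,interpolation=2))
f=lambda px,z:plane('wrist',px,z,p)[:,:2]
print('bed rear corners',f([[190,195],[327,190]],.004))
print('rear',f([[232,221],[258,220],[284,220]],.027))
E
```

```text
bed rear corners [[0.3956 0.1707]
 [0.5303 0.1774]]
rear [[0.4385 0.1531]
 [0.4625 0.1543]
 [0.4864 0.1546]]
```

View pics/w2a.png

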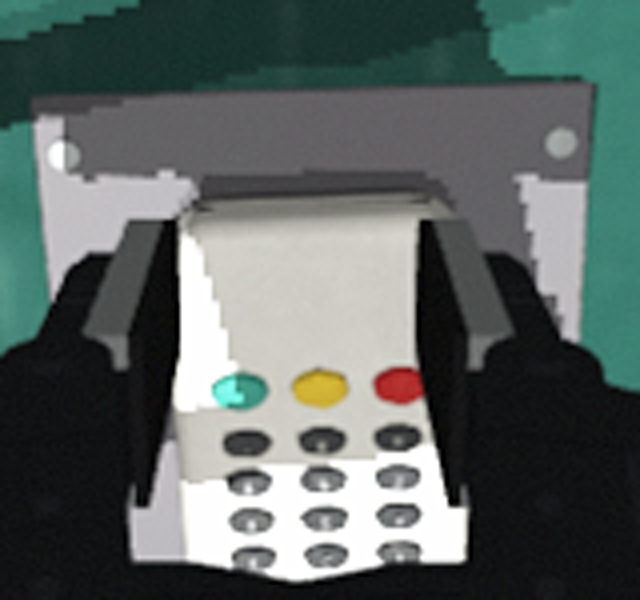

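Measured rear end of the terminal: y≈0.154. I'll back off to y≈0.19 and come down.

Call:
{"name": "arm_command", "arguments": {"increments": [[0.4,2,8,-5,0,0,1.6],[0.4,0,6,-35,0,0,0],[0.4,0,0,-35,0,0,0],[0.4,0,0,-13,0,0,0],[0.4,0,0,0,0,0,0]]}}

```text
clock: 3.0
ee_pos: [0.4681, 0.1853, 0.0487]
orientation: [-1.551, -0.002, -1.54]
force: [-0.2, -0.6, 0.4]
finger_gap: 0.0342
```

```bash
python3 - <<'E'
from h import *
s=observe();print(s['clock'],s['ee_pos'],s['orientation'],s['finger_gap'],s['force'])
w=capture('wrist');b=capture('side')
cv2.imwrite('pics/w3.png',w)
cv2.imwrite('pics/s3.png',cv2.resize(b[150:250,160:260],None,fx=6,fy=6,interpolation=2))
E
```

```text
3.0 [0.46805515 0.18529395 0.04873105] [-1.55106324 -0.00168887 -1.53980084] 0.034158023893768805 [-0.20539151 -0.58748181  0.35682972]
```

View pics/w3.png

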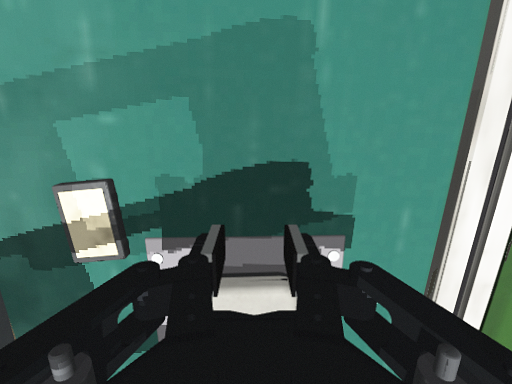

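View pics/s3.png

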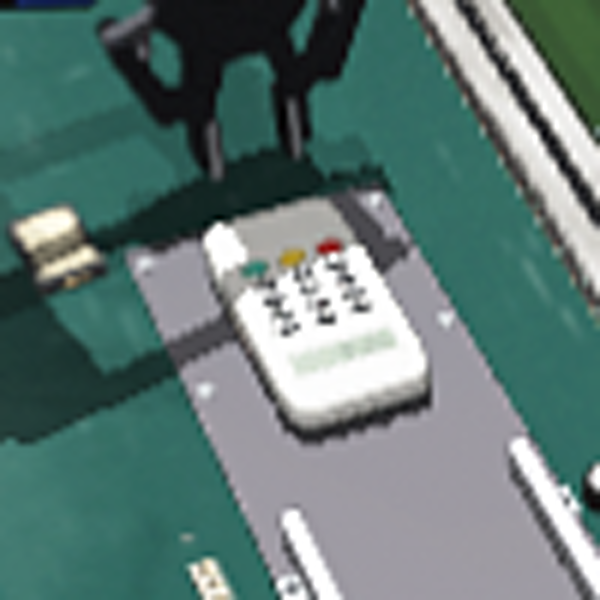

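```bash
python3 - <<'E'
from h import *
o,d=ray('side',[[196.2,179.7],[209.3,175.8]])
for y in (.174,.185): print(o+d*((y-o[1])/d[:,1])[:,None])
E
```

```text
[[0.44723215 0.174      0.034854  ]
 [0.48934619 0.174      0.03760121]]
[[0.44945069 0.185      0.02564284]
 [0.49206981 0.185      0.02842298]]
```

Call:
{"name": "arm_command", "arguments": {"increments": [[0.4,-4,0,-8,0,1.1,0.5],[0.4,-2,0,-6,0,0,0],[0.4,0,0,0,0,0,0]]}}

```text
clock: 3.4
ee_pos: [0.4658, 0.1858, 0.0396]
orientation: [-1.561, 0.002, -1.531]
force: [0.1, -0.1, -0.6]
finger_gap: 0.0342
```

Call:
{"name": "arm_command", "arguments": {"increments": [[0.4,-4,0,-6,0,0.6,0],[0.4,-2,0,-4,0,0,0],[0.4,0,0,0,0,0,0]]}}

```text
clock: 3.7
ee_pos: [0.4598, 0.1861, 0.0297]
orientation: [-1.571, 0.003, -1.531]
force: [-0.4, -0.1, -0.4]
finger_gap: 0.0341
```

Call:
{"name": "arm_command", "arguments": {"increments": [[0.4,1,-6,0,0,0,0],[0.4,1,-6,0,0,0,0],[0.4,0.5,-6,0,0,0,0],[0.4,0.3,-6,0,0,0,0],[0.4,0.2,-6,0,0,0,0],[0.4,0.2,-6,0,0,0,0],[0.4,0.2,-6,0,0,0,0],[0.4,0,0,0,0,0,0]]}}

```text
clock: 4.5
ee_pos: [0.4637, 0.1407, 0.03]
orientation: [-1.57, 0.004, -1.531]
force: [-0.1, -0.2, 0.4]
finger_gap: 0.0339
```

```bash
python3 - <<'E'
from h import *
s=observe();print(s['clock'],s['ee_pos'],s['orientation'],s['finger_gap'],s['force'])
w=capture('wrist');b=capture('side')
cv2.imwrite('pics/w4.png',w)
cv2.imwrite('pics/s4.png',cv2.resize(b[150:310,160:300],None,fx=3.7,fy=3.7,interpolation=2))
E
```

```text
4.5 [0.46368575 0.14073402 0.03003638] [-1.5696889   0.00406206 -1.53135448] 0.03393464431165857 [-0.13700277 -0.22268654  0.38737548]
```

View pics/s4.png

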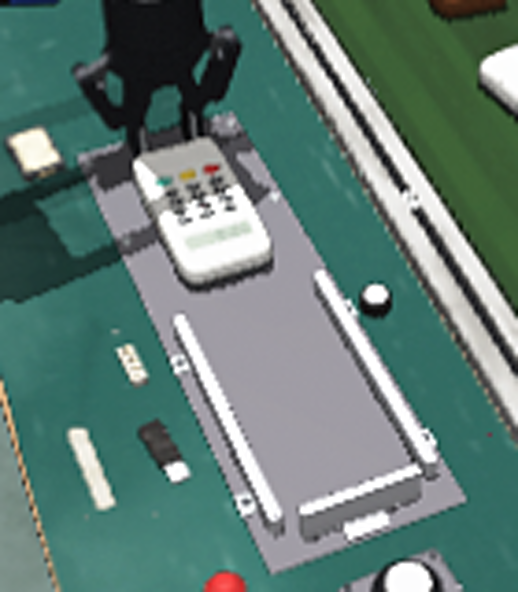

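View pics/w4.png

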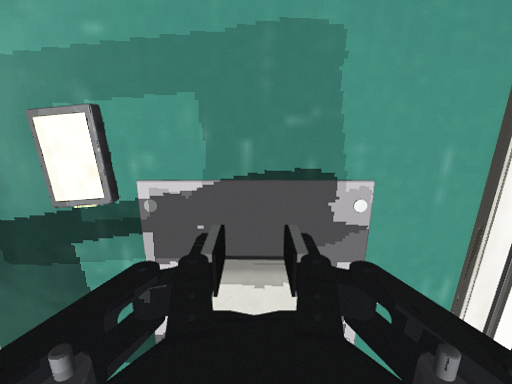

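```bash
cat > trk.py <<'E'
from h import *
L0=np.array([.4711,-.0472]);LY=.040
def lane(P): 
    d=np.asarray(P)[...,:2]-L0;c,s=np.cos(LY),np.sin(LY);return np.stack([d[...,0]*c+d[...,1]*s,-d[...,0]*s+d[...,1]*c],-1)
def world(l):
    c,s=np.cos(LY),np.sin(LY);l=np.asarray(l);return L0+np.stack([l[...,0]*c-l[...,1]*s,l[...,0]*s+l[...,1]*c],-1)
def track(n,im,yl):
    # region: lane x +-48, around expected centre yl
    q=np.array([[-47,yl-90],[47,yl-90],[47,yl+80],[-47,yl+80]])/1000.
    R=proj(n,np.c_[world(q),np.full(4,.03)]).astype(np.int32)
    m=np.zeros(im.shape[:2],np.uint8);cv2.fillPoly(m,[R],255)
    h=cv2.cvtColor(im,cv2.COLOR_BGR2HSV)
    m[(im.min(2)<175)|(h[...,1]>45)]=0
    cs=cv2.findContours(m,0,2)[0]
    c=max(cs,key=cv2.contourArea);H=cv2.convexHull(c).reshape(-1,2)
    P=lane(plane(n,H,.03))*1000
    (c0,wh,a)=cv2.minAreaRect(P.astype(np.float32))
    if wh[0]>wh[1]: a-=90
    return np.round(c0,1),np.round(wh,1),round(((a+45)%90-45),2)
if __name__=='__main__':
    import sys
    yl=float(sys.argv[1]);tag=sys.argv[2]
    s=observe();print(s['clock'],s['ee_pos'],s['orientation'],s['force'],'tcp lane',lane(s['ee_pos']))
    for n in ('scene','side'):
        im=capture(n);cv2.imwrite(f'pics/{n}_{tag}.png',im);print(n,track(n,im,yl))
E
python3 - <<'E'
from trk import *
for n in('scene','side'): print(track(n,cv2.imread(f'pics/{n}0.png'),126))
E
python3 trk.py 105 4
python3 - <<'E'
import cv2
a=cv2.imread('pics/scene_4.png')[150:280,225:365];cv2.imwrite('pics/sc4.png',cv2.resize(a,None,fx=4.2,fy=4.2,interpolation=2))
E
```

```text
(array([  1.6, 127. ]), array([ 76.2, 146.8]), 0.04)
(array([ -0.6, 123. ]), array([ 71.9, 146. ]), 0.63)
4.6 [0.4636977  0.14120179 0.03008099] [-1.5696229   0.00414907 -1.53096853] [ 0.56598829 -0.18269475  0.33173978] tcp lane [1.37687291e-04 1.88547099e-01]
scene (array([ 0.6, 67.2]), array([72.4, 74.7]), -1.88)
side (array([-1.9, 68.8]), array([79.1, 71.1]), -0.12)
```

View pics/sc4.png

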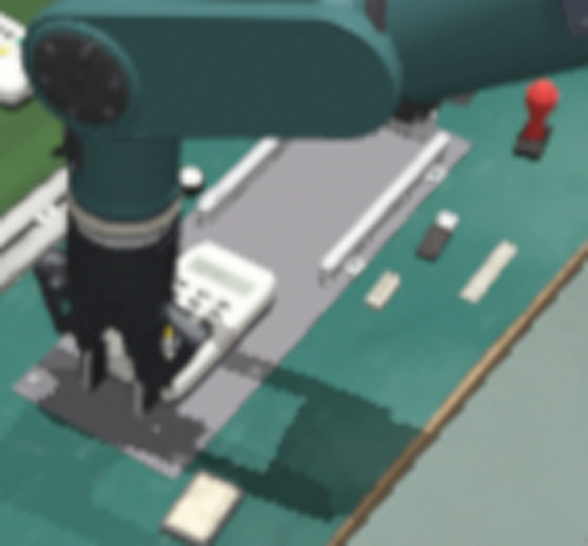

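Call:
{"name": "arm_command", "arguments": {"increments": [[0.4,0.2,-5,0,0,0,0],[0.4,0.2,-5,0,0,0,0],[0.4,0.2,-5,0,0,0,0],[0.4,0.2,-5,0,0,0,0],[0.4,0.2,-5,0,0,0,0]]}}

```text
clock: 5.2
ee_pos: [0.4646, 0.1167, 0.0301]
orientation: [-1.569, 0.007, -1.529]
force: [-1.0, 2.3, -0.2]
finger_gap: 0.0341
```

```bash
python3 trk.py 78 5
python3 - <<'E'
import cv2
a=cv2.imread('pics/side_5.png')[150:310,160:300];cv2.imwrite('pics/s5.png',cv2.resize(a,None,fx=3.7,fy=3.7,interpolation=2))
E
```

```text
5.2 [0.46457305 0.11673303 0.03012275] [-1.5694972   0.00706594 -1.52851458] [-0.98023156  2.27242814 -0.24908336] tcp lane [3.38452185e-05 1.64062911e-01]
scene (array([-0.2, 44. ]), array([71.2, 75. ]), -0.04)
side (array([-1.8, 42.9]), array([76.1, 71.4]), -0.18)
```

View pics/s5.png

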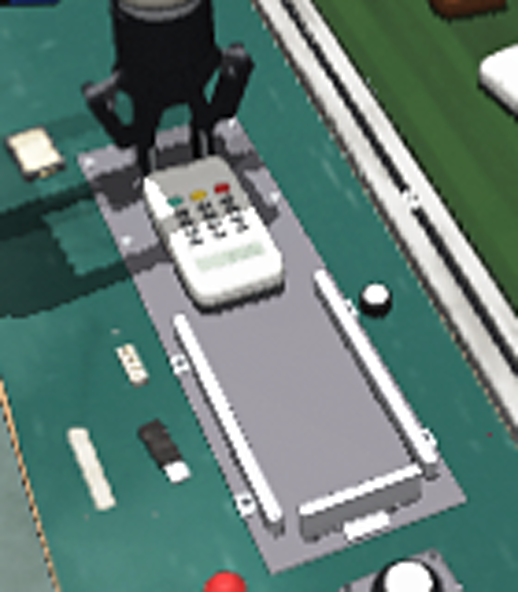

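Call:
{"name": "arm_command", "arguments": {"increments": [[0.4,0.2,-6,0,0,0,-0.1],[0.4,0.2,-6,0,0,0,0],[0.4,0.2,-6,0,0,0,0],[0.4,0.2,-6,0,0,0,0],[0.4,0.2,-6,0,0,0,0],[0.4,0.2,-6,0,0,0,0],[0.4,0.2,-6,0,0,0,0],[0.4,0.2,-6,0,0,0,0]]}}

```text
clock: 6.1
ee_pos: [0.4662, 0.0647, 0.0301]
orientation: [-1.57, 0.007, -1.531]
force: [-0.2, 1.4, 0.0]
finger_gap: 0.034
```

```bash
python3 trk.py 28 6
python3 - <<'E'
import cv2
a=cv2.imread('pics/side_6.png')[150:310,160:300];cv2.imwrite('pics/s6.png',cv2.resize(a,None,fx=3.7,fy=3.7,interpolation=2))
E
```

```text
6.1 [0.46615923 0.06468897 0.030149  ] [-1.56969485  0.00708754 -1.53092294] [-0.21798647  1.41589097  0.00286069] tcp lane [-0.00046245  0.11199705]
scene (array([-1.8, -5.1]), array([75.7, 74.6]), -1.88)
side (array([-2.9, -7.8]), array([79.1, 72.2]), -0.18)
```

View pics/s6.png

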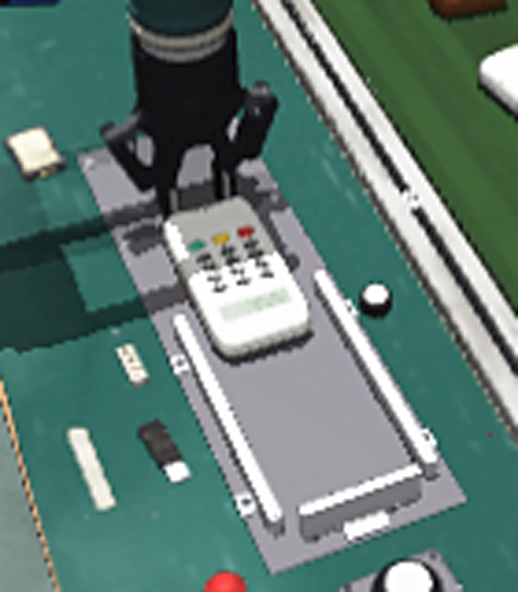

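Call:
{"name": "arm_command", "arguments": {"increments": [[0.4,0.35,-6,0,0,0,0],[0.4,0.35,-6,0,0,0,0],[0.4,0.35,-6,0,0,0,0],[0.4,0.35,-6,0,0,0,0],[0.4,0.35,-6,0,0,0,0],[0.4,0.35,-6,0,0,0,0],[0.4,0.35,-6,0,0,0,0],[0.4,0.35,-6,0,0,0,0]]}}

```text
clock: 7.0
ee_pos: [0.4689, 0.0131, 0.0301]
orientation: [-1.57, 0.007, -1.531]
force: [-0.3, 0.9, 1.2]
finger_gap: 0.0345
```

```bash
python3 trk.py -24 7
python3 - <<'E'
import cv2
a=cv2.imread('pics/side_7.png')[170:310,170:300];cv2.imwrite('pics/s7.png',cv2.resize(a,None,fx=4.2,fy=4.2,interpolation=2))
E
```

```text
7.0 [0.4689485  0.01311804 0.03012561] [-1.57023229  0.00738799 -1.53077824] [-0.28573525  0.93154265  1.19876348] tcp lane [0.0002623  0.06035583]
scene (array([ -2.1, -54.2]), array([70.4, 83.6]), 2.45)
side (array([ -2.4, -42.1]), array([ 72.3, 116.4]), 0.66)
```

View pics/s7.png

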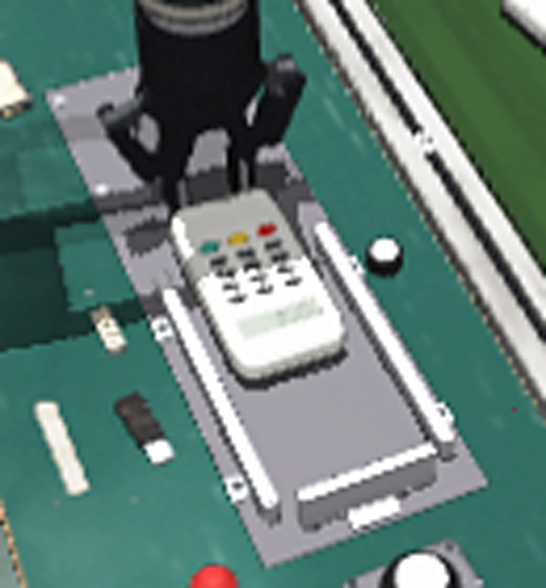

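Call:
{"name": "arm_command", "arguments": {"increments": [[0.4,0.3,-6,0,0,0,0],[0.4,0.3,-6,0,0,0,0],[0.4,0.3,-6,0,0,0,0],[0.4,0.3,-6,0,0,0,0],[0.4,0.3,-6,0,0,0,0],[0.4,0.3,-6,0,0,0,0],[0.4,0.3,-6,0,0,0,0],[0.4,0.3,-6,0,0,0,0]]}}

```text
clock: 7.9
ee_pos: [0.4713, -0.0385, 0.0301]
orientation: [-1.571, 0.008, -1.531]
force: [-0.1, 2.4, 1.0]
finger_gap: 0.0344
```

```bash
python3 trk.py -72 8
python3 - <<'E'
import cv2
a=cv2.imread('pics/side_8.png')[180:320,180:310];cv2.imwrite('pics/s8.png',cv2.resize(a,None,fx=4.2,fy=4.2,interpolation=2))
E
```

```text
7.9 [ 0.4713249  -0.03848757  0.0301223 ] [-1.57063077  0.00772194 -1.530733  ] [-0.07761138  2.38254297  0.98377781] tcp lane [0.00057313 0.00869647]
scene (array([  -2.7, -104.8]), array([85.4, 69.6]), -0.55)
side (array([ -1.3, -93.9]), array([117.2,  71.4]), -0.39)
```

View pics/s8.png

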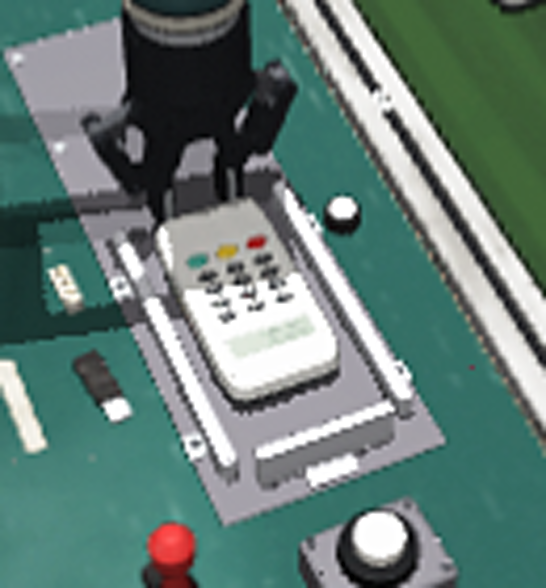

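Call:
{"name": "arm_command", "arguments": {"increments": [[0.4,0.2,-5,0,0,0,0],[0.4,0.2,-5,0,0,0,0],[0.4,0.2,-5,0,0,0,0],[0.4,0.2,-5,0,0,0,0],[0.4,0.2,-5,0,0,0,0],[0.4,0.2,-5,0,0,0,0],[0.4,0,0,0,0,0,0]]}}

```text
clock: 8.7
ee_pos: [0.4726, -0.0714, 0.0301]
orientation: [-1.571, 0.007, -1.531]
force: [0.2, 0.7, 0.1]
finger_gap: 0.034
```

Call:
{"name": "arm_command", "arguments": {"increments": [[0.4,0.1,-2,0,0,0,0],[0.4,0.1,-2,0,0,0,0]]}}

```text
clock: 8.9
ee_pos: [0.4728, -0.0755, 0.0301]
orientation: [-1.571, 0.008, -1.531]
force: [-0.8, 2.4, 0.4]
finger_gap: 0.0343
```

```bash
python3 trk.py -108 9
python3 - <<'E'
import cv2
a=cv2.imread('pics/side_9.png')[190:320,180:310];cv2.imwrite('pics/s9.png',cv2.resize(a,None,fx=4.4,fy=4.4,interpolation=2))
E
```

```text
8.9 [ 0.47275517 -0.0754529   0.03008273] [-1.57090269  0.00777632 -1.53135385] [-0.77703209  2.41926352  0.43020268] tcp lane [ 0.00052403 -0.02829649]
scene (array([  -4.4, -138.9]), array([65.1, 86.2]), 1.31)
side (array([   0.2, -132.4]), array([ 82.9, 126. ]), 0.26)
```

View pics/s9.png

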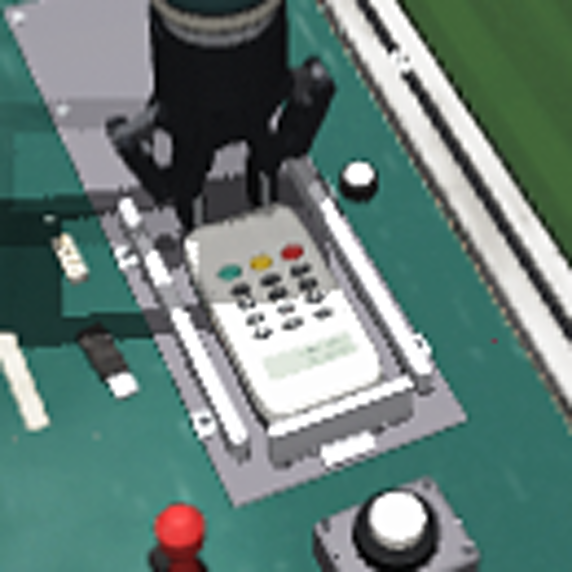

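Nearly home. I'll use small rows until the force rises.

Call:
{"name": "arm_command", "arguments": {"increments": [[0.4,0.1,-2,0,0,0,0],[0.4,0.1,-1.5,0,0,0,0]]}}

```text
clock: 9.2
ee_pos: [0.4729, -0.0789, 0.03]
orientation: [-1.571, 0.008, -1.531]
force: [0.1, 2.7, 0.9]
finger_gap: 0.0339
```

Call:
{"name": "arm_command", "arguments": {"increments": [[0.4,0,-1.5,0,0,0,0],[0.4,0,-1.5,0,0,0,0]]}}

```text
clock: 9.4
ee_pos: [0.4729, -0.0799, 0.0301]
orientation: [-1.571, 0.013, -1.531]
force: [0.4, 7.4, 2.1]
finger_gap: 0.0345
```

Call:
{"name": "arm_command", "arguments": {"increments": [[0.4,0,-2,0,0,0,0],[0.4,0,-1.5,0,0,0,0]]}}

```text
clock: 9.6
ee_pos: [0.4728, -0.08, 0.0302]
orientation: [-1.571, 0.021, -1.531]
force: [-0.1, 6.4, 2.6]
finger_gap: 0.0342
```

The TCP stopped at y=-0.080 with a steady 6–7 N, so the terminal is home. Backing straight off, then up.

Call:
{"name": "arm_command", "arguments": {"increments": [[0.4,0,4,0,0,0,0],[0.4,-0.3,8,0,0,0,0],[0.4,-0.3,8,0,0,0,0],[0.4,0,4,20,0,0,0],[0.2,0,0,40,0,0,0],[0,0,0,40,0,0,0],[0,0,0,40,0,0,0],[0,0,0,0,0,0,0]]}}

```text
clock: 10.4
ee_pos: [0.469, -0.0542, 0.1728]
orientation: [-1.577, 0.015, -1.53]
force: [-0.6, -0.3, 0.3]
finger_gap: 0.0002
```

```bash
python3 - <<'E'
from h import *
s=observe();print(s['clock'],s['ee_pos'],s['orientation'],s['finger_gap'],s['q'])
np.save('p10.npy',np.array([s['ee_pos'],s['orientation']]))
cv2.imwrite('pics/w10.png',capture('wrist'))
b=capture('side');cv2.imwrite('pics/side10.png',b)
cv2.imwrite('pics/s10.png',cv2.resize(b[190:345,190:310],None,fx=3.8,fy=3.8,interpolation=2))
E
```

```text
10.4 [ 0.46897862 -0.05421784  0.17283018] [-1.57654427  0.0148686  -1.53000757] 0.0001888569948277897 [-0.24353897 -0.0529474   1.6673251   0.01266612  1.53690634 -0.28486098]
```

View pics/s10.png

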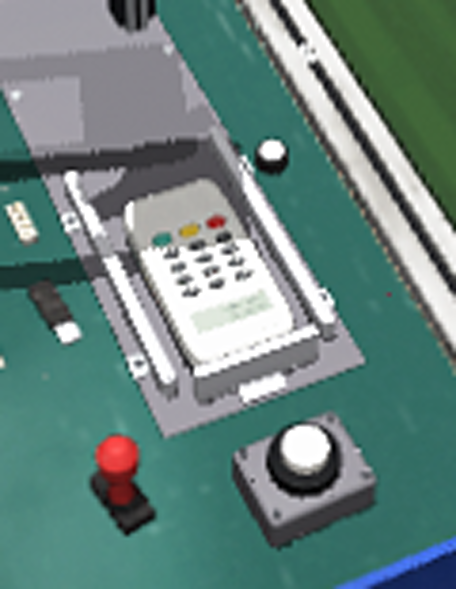

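View pics/w10.png

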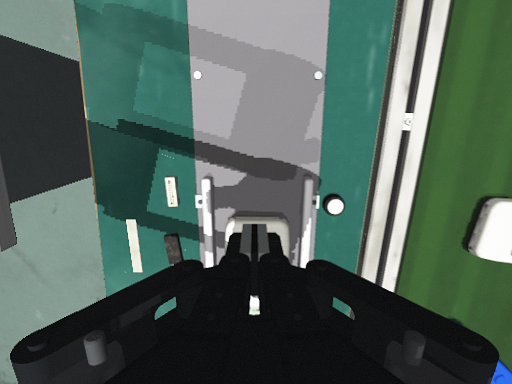

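Terminal sits against the stop, square between the rails (side crop 215,275). Next, triangulate the button.

```bash
python3 - <<'E'
from h import *
np.set_printoptions(precision=4,suppress=True)
ims={'scene':('pics/scene0.png',(318,148,348,172)),'side':('pics/side10.png',(255,298,285,324))}
R={}
for n,(f,(x0,y0,x1,y1)) in ims.items():
    im=cv2.imread(f);m=np.zeros(im.shape[:2],np.uint8);m[y0:y1,x0:x1]=(im[y0:y1,x0:x1].min(2)>135)*255
    k,l,st,ce=cv2.connectedComponentsWithStats(m);i=1+np.argmax(st[1:,4]);print(n,st[i],ce[i]);R[n]=ce[i]
    c=max(cv2.findContours((l==i).astype(np.uint8),0,1)[0],key=len);print(cv2.fitEllipse(c))
    cv2.imwrite(f'pics/b_{n}.png',cv2.resize(im[y0-12:y1+12,x0-12:x1+12],None,fx=10,fy=10,interpolation=0))
(o1,d1),(o2,d2)=ray('scene',[R['scene']]),ray('side',[R['side']])
A=np.c_[d1[0],-d2[0]];t=np.linalg.lstsq(A,o2-o1,rcond=None)[0];print(o1+t[0]*d1[0],o2+t[1]*d2[0])
for z in (.04,.045,.05,.055):print(z,plane('scene',[R['scene']],z),plane('side',[R['side']],z))
E
```

```text
scene [328 154   8   7  46] [331.5217 157.1304]
((331.5143737792969, 157.1221923828125), (6.040685653686523, 7.659567356109619), 110.39292907714844)
side [255 299  30  25 354] [269.4435 311.7203]
((269.6228942871094, 312.05517578125), (21.153165817260742, 28.17186737060547), 73.9469223022461)
[ 0.4791 -0.3306  0.0481] [ 0.4703 -0.3321  0.0449]
0.04 [[ 0.4837 -0.3407  0.04  ]] [[ 0.4717 -0.3294  0.04  ]]
0.045 [[ 0.4809 -0.3345  0.045 ]] [[ 0.4703 -0.3321  0.045 ]]
0.05 [[ 0.478  -0.3283  0.05  ]] [[ 0.4689 -0.3348  0.05  ]]
0.055 [[ 0.4751 -0.3221  0.055 ]] [[ 0.4675 -0.3376  0.055 ]]
```

View pics/b_scene.png

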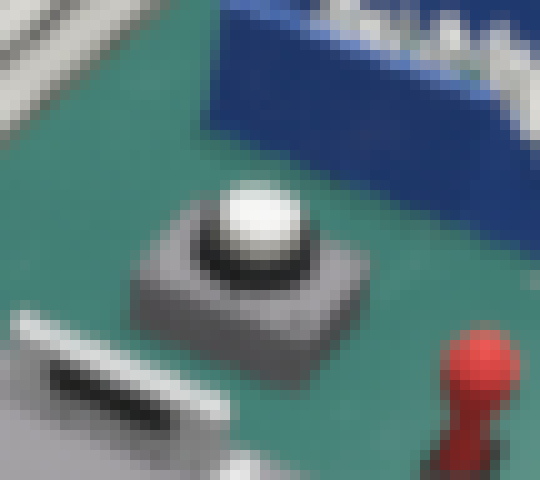

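View pics/b_side.png

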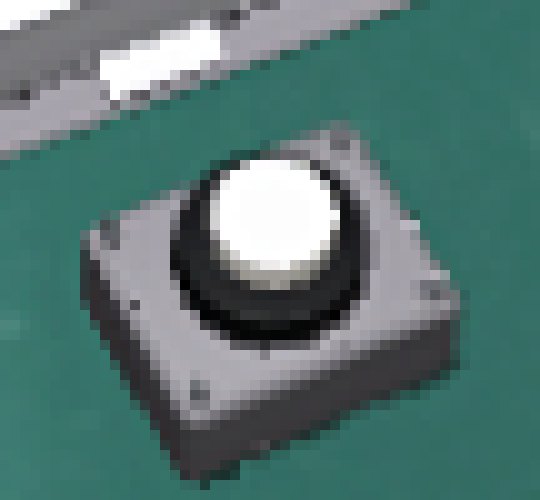

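```bash
python3 - <<'E'
from h import *
np.set_printoptions(precision=4,suppress=True)
(o1,d1),(o2,d2)=ray('scene',[[331.5,156.2]]),ray('side',[[269.8,307.0]])
A=np.c_[d1[0],-d2[0]];t=np.linalg.lstsq(A,o2-o1,rcond=None)[0];print(o1+t[0]*d1[0],o2+t[1]*d2[0])
# box top corners side (z=.03)
c=np.array([[90,232],[342,130],[455,298],[200,412]])/10+[243-.5,286-.5]
P=plane('side',c,.03);print(P,P.mean(0))
p=np.load('p1.npy');print(plane('wrist',[[257,303]],.05,p))
E
```

```text
[ 0.4775 -0.3259  0.0557] [ 0.4732 -0.3266  0.0541]
[[ 0.4401 -0.3019  0.03  ]
 [ 0.5037 -0.2984  0.03  ]
 [ 0.509  -0.3478  0.03  ]
 [ 0.4456 -0.3525  0.03  ]] [ 0.4746 -0.3252  0.03  ]
[[ 0.4739 -0.2971  0.05  ]]
```

Call:
{"name": "arm_command", "arguments": {"increments": [[0,1,-45,0,-0.8,-0.3,0],[0,1,-45,0,0,0,0],[0,1,-45,0,0,0,0],[0,1,-45,0,0,0,0],[0,1,-45,-10,0,0,0],[0,1,-38,-20,0,0,0],[0,0,0,-10,0,0,0],[0,0,0,0,0,0,0]]}}

```text
clock: 11.3
ee_pos: [0.4645, -0.32, 0.1095]
orientation: [-1.602, 0.017, -1.525]
force: [-0.3, 0.4, -0.1]
finger_gap: -0.0
```

```bash
python3 - <<'E'
from h import *
s=observe();print(s['clock'],s['ee_pos'],s['orientation'],s['finger_gap'],s['force'])
b=capture('side');cv2.imwrite('pics/side11.png',b)
cv2.imwrite('pics/s11.png',cv2.resize(b[210:345,190:330],None,fx=4.2,fy=4.2,interpolation=2))
a=capture('scene');cv2.imwrite('pics/c11.png',cv2.resize(a[110:220,260:400],None,fx=4.2,fy=4.2,interpolation=2))
P=[[.475,-.326,z] for z in (.055,.1)];print(proj('side',P),proj('scene',P))
E
```

```text
11.3 [ 0.46451239 -0.32003189  0.10954416] [-1.60174067  0.01651543 -1.52453647] -5.779419294424957e-06 [-0.26666183  0.37109745 -0.06200223]
[[270.46191562 306.31210033]
 [271.25572649 294.74574995]] [[332.11989323 156.62059774]
 [333.82861363 146.15496107]]
```

View pics/s11.png

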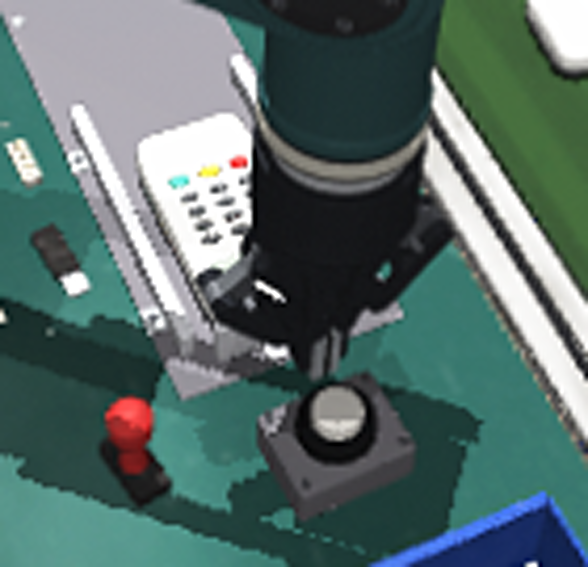

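View pics/c11.png

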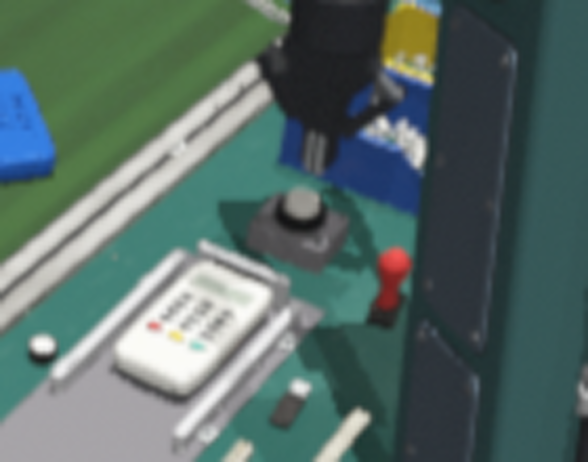

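Call:
{"name": "arm_command", "arguments": {"increments": [[0,8,-5,0,-0.9,-1.7,0],[0,4,-2,0,0,0,-0.3],[0,0,0,0,0,0,0]]}}

```text
clock: 11.7
ee_pos: [0.479, -0.3232, 0.1133]
orientation: [-1.569, -0.004, -1.523]
force: [-1.4, 0.5, -0.2]
finger_gap: -0.0
```

Call:
{"name": "arm_command", "arguments": {"increments": [[0,-3,-2,-8,0,0,-0.3],[0,0,0,-12,0,0,0],[0,0,0,-6,0,0,0],[0,0,0,0,0,0,0]]}}

```text
clock: 12.1
ee_pos: [0.4762, -0.3234, 0.0862]
orientation: [-1.569, -0.004, -1.526]
force: [-0.3, 0.6, 0.3]
finger_gap: 0.0001
```

```bash
python3 - <<'E'
from h import *
s=observe();print(s['clock'],s['ee_pos'],s['orientation'],s['finger_gap'],s['force'])
b=capture('side');cv2.imwrite('pics/s12.png',cv2.resize(b[260:345,220:320],None,fx=6,fy=6,interpolation=2))
a=capture('scene');cv2.imwrite('pics/c12.png',cv2.resize(a[120:190,290:380],None,fx=6,fy=6,interpolation=2))
E
```

```text
12.1 [ 0.47617257 -0.32343441  0.08624107] [-1.56861523 -0.00407295 -1.52623518] 0.00014192223101650017 [-0.34192516  0.59153685  0.32972331]
```

View pics/s12.png

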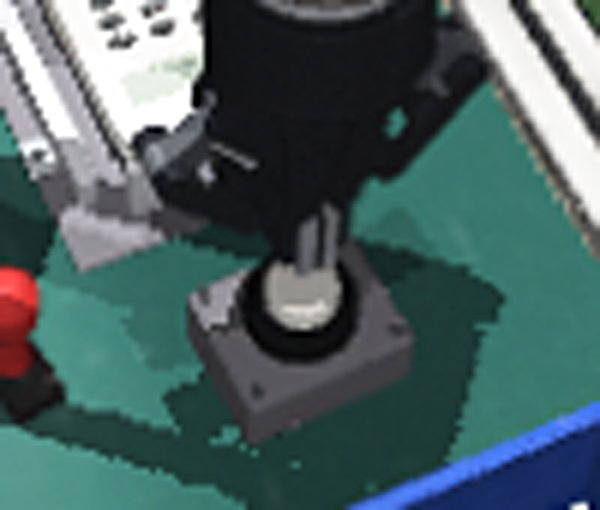

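View pics/c12.png

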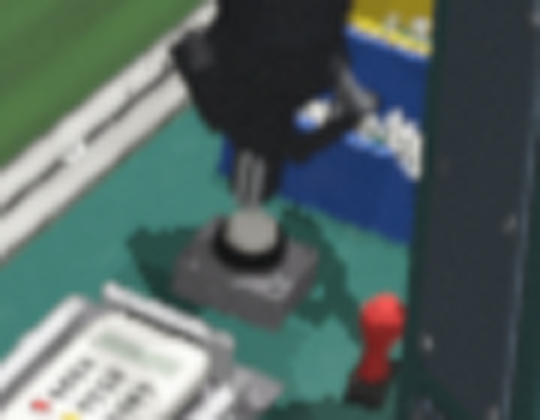

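```bash
python3 - <<'E'
from h import *
np.set_printoptions(precision=2,suppress=True)
T=[.4762,-.3234,.067]
P=np.array([T,[.475,-.326,.055],[.475+.005,-.326,.055],[.475,-.331,.055]])
a=proj('side',P);b=proj('scene',P)
print((a-[220,260])*6,'\n',(b-[290,120])*6)
E
```

```text
[[304.17 253.08]
 [302.77 277.87]
 [315.34 273.44]
 [308.29 288.94]] 
 [[251.36 204.54]
 [252.72 219.72]
 [245.29 216.52]
 [257.03 215.71]]
```

The tip is aligned with the button centre within about 2 mm. Pressing in small steps.

Call:
{"name": "arm_command", "arguments": {"increments": [[0,-1,-2,-4,0,0,0],[0,0,0,-4,0,0,0],[0,0,0,-2,0,0,0],[0,0,0,-2,0,0,0]]}}

```text
clock: 12.6
ee_pos: [0.4759, -0.3269, 0.0753]
orientation: [-1.566, -0.007, -1.527]
force: [0.7, 0.0, 0.4]
finger_gap: 0.0002
```

Call:
{"name": "arm_command", "arguments": {"increments": [[0,0,0,-2,0,0,0]]}}

```text
clock: 12.7
ee_pos: [0.476, -0.3269, 0.0732]
orientation: [-1.566, -0.007, -1.527]
force: [0.7, 0.6, 1.3]
finger_gap: -0.0003
```

Call:
{"name": "arm_command", "arguments": {"increments": [[0,0,0,-2,0,0,0]]}}

```text
clock: 12.8
ee_pos: [0.476, -0.3269, 0.071]
orientation: [-1.566, -0.007, -1.527]
force: [0.7, 0.3, 1.7]
finger_gap: -0.0003
```

Call:
{"name": "arm_command", "arguments": {"increments": [[0,0,0,-2,0,0,0]]}}

```text
clock: 12.9
ee_pos: [0.476, -0.3269, 0.0692]
orientation: [-1.566, -0.007, -1.527]
force: [-1.1, 0.6, 2.2]
finger_gap: 0.0006
```

Call:
{"name": "arm_command", "arguments": {"increments": [[0,0,0,-2,0,0,0]]}}

```text
clock: 13.0
ee_pos: [0.476, -0.3269, 0.0675]
orientation: [-1.566, -0.007, -1.527]
force: [-1.3, 1.0, 3.3]
finger_gap: -0.0003
```

Call:
{"name": "arm_command", "arguments": {"increments": [[0,0,0,-2,0,0,0]]}}

```text
clock: 13.1
ee_pos: [0.476, -0.3269, 0.066]
orientation: [-1.566, -0.007, -1.527]
force: [-1.8, -0.0, 4.0]
finger_gap: 0.0001
```

Call:
{"name": "arm_command", "arguments": {"increments": [[0,0,0,-2,0,0,0]]}}

```text
clock: 13.2
ee_pos: [0.4761, -0.327, 0.0649]
orientation: [-1.566, -0.007, -1.527]
force: [-4.2, 2.7, 14.2]
finger_gap: -0.0001
```

Call:
{"name": "arm_command", "arguments": {"increments": [[0,0,0,-2.5,0,0,0]]}}

```text
clock: 13.3
ee_pos: [0.4761, -0.327, 0.0648]
orientation: [-1.566, -0.007, -1.527]
force: [-6.7, 5.6, 17.5]
finger_gap: 0.0
```

Call:
{"name": "arm_command", "arguments": {"increments": [[0,0,0,-3,0,0,0]]}}

```text
clock: 13.4
ee_pos: [0.4762, -0.3269, 0.0648]
orientation: [-1.565, -0.008, -1.526]
force: [-6.0, 4.9, 18.0]
finger_gap: 0.0003
```

The force ramped to about 4 N and then hit a hard stop at 18 N, so the button bottomed out. Releasing.

Call:
{"name": "arm_command", "arguments": {"increments": [[0,0,0,5,0,0,0],[0,0,0,15,0,0,0],[0,0,0,35,0,0,0],[0,0,0,40,0,0,0],[0,0,0,40,0,0,0],[0,0,0,0,0,0,0]]}}

```text
clock: 14.0
ee_pos: [0.4754, -0.3261, 0.2022]
orientation: [-1.566, -0.007, -1.526]
force: [0.1, -0.5, 0.6]
finger_gap: 0.0004
```

```bash
python3 - <<'E'
from h import *
s=observe();print(s['clock'],s['ee_pos'],s['force'])
b=capture('side');cv2.imwrite('pics/s13.png',cv2.resize(b[180:345,170:320],None,fx=3.6,fy=3.6,interpolation=2))
cv2.imwrite('pics/c13.png',cv2.resize(capture('scene')[130:290,220:380],None,fx=3.7,fy=3.7,interpolation=2))
E
```

```text
14.0 [ 0.47537085 -0.32614053  0.20220239] [ 0.09105697 -0.46802151  0.60461939]
```

View pics/s13.png

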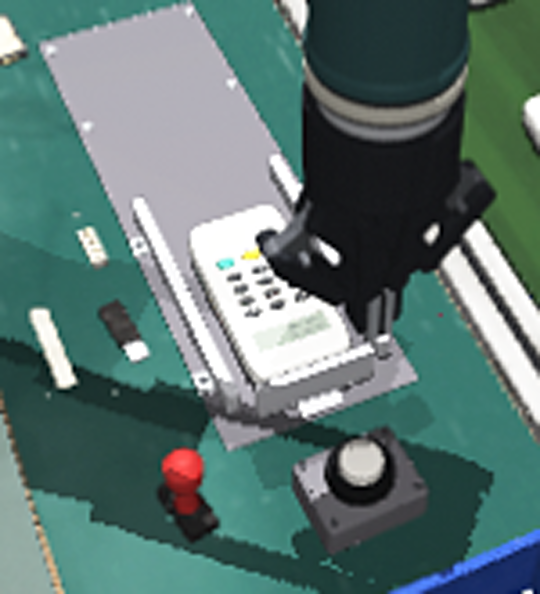

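View pics/c13.png

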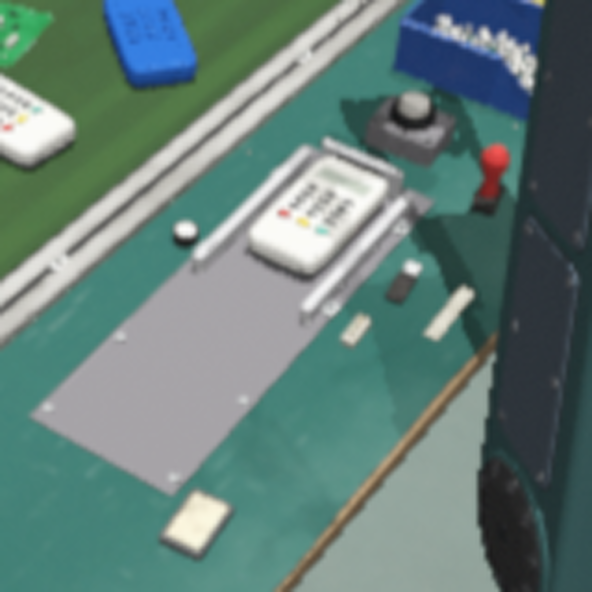

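The terminal is at the stop and clear of both rails, the button is back up, the small parts are undisturbed and the arm is clear. Handing in.

```bash
python3 -c "
from station import *
print(finish_job())"
```

```text
the job is handed in; nothing more can be done
None
```

I pushed the white terminal down the lane until it met the end stop, then pressed the start button fully down and let it go. The job was handed in at about 14 s.

- **Squaring:** The terminal started only about 1 mm off line and 0.01 rad crooked. I made no separate nudge; the two half-open fingertips, set square to the lane, kept it straight as they pushed.
- **Home:** The push stopped dead at TCP y = -0.080, where I expected home to be, with a steady 6–7 N. The pictures afterwards show the terminal against the pad and clear of both rails.
- **Button:** The force rose to about 4 N, then jumped to about 18 N at a hard stop, so I took it as fully pressed. After release the button showed raised again in both fixed cameras.
- **Small parts and arm:** The small parts looked unmoved in the last pictures, and the arm was clear with a force reading near zero.

**Disagreement:** While shadow and the gripper hid part of the terminal, the two cameras disagreed on its sideways position. They read between -4.4 and +0.6 mm off the lane's centre line, against 12 mm of clearance each side. I judged the rail clearance from the pictures and from the fingers' lane position, which stayed within 0.6 mm of centre.

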